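# Park the tall solvent tin in its stall and shut the gate

## Task

Slide the tall tin of press cleaner along the bench into its open wooden stall, pushing it low down so that it neither tips nor lifts, until it presses well into the springy pad at the back (about 10 N on the pad, without squashing the pad flat or pushing the tin with more than 25 N). Back off gently so that the tin stays resting against the pad, then swing the gate bar fully shut in front of it. Leave the ink jar, the tape roll and the carved block where they are.

Things in the scene. Friction and masses are not known exactly. Their poses are not given: they have to be found in the camera images.
- tin_center (a point): Centre (130 mm above the bench) of the tall round metal tin with paper label and black cap: 76 mm diameter, 265 mm tall, about 0.8 kg, standing loose; foot chamfered to 62 mm over the lowest 10 mm. Sliding it takes 3 to 7 N. Pushed higher than about 40 mm it may topple. Its wall dents above 25 N. z is its axis.
- stall: Fixed U-shaped stall of pale wood. Origin at bench height on its centre line, about where the parked tin's axis will be. x points into the stall (away from the robot), y left, z up. Two rails 45 mm high, inner faces at y = +-46 mm, 14 mm thick, from x = +12 to +77 mm. Gate hinge post at x = -58, y = +78 mm; a 40 mm tall post under the shut bar's free end at x = -58, y = -82 mm.
- pad (a joint): Travel (m) of the sprung black pad (76 mm wide, 10 to 50 mm above the bench) on the stop at the back of the stall: 0 free, over 0.014 squashed; 1.2 N per mm, damped. Its free face is at stall x = 38 mm, give or take 9 mm: the stop is adjustable and not measured, so feel for it. On release it pushes the tin back a few mm till bench friction holds; back off slowly (20 mm/s).
- gate (a joint): Angle (rad) of the gate bar: 0 fully shut (from the hinge along the stall's -y, across the front of the stall, its end over the short post), growing as it swings open towards the robot and then left: at pi/2 it points along the stall's -x; limit 2.2. Stiff hinge (0.06 N m) that stays where left. Starts at 1.85 to 2.1.
- gate_end (a point): Centre of the black ball (24 mm across) at the free end of the gate bar, 168 mm from the upright hinge axis, 56 mm above the bench. The aluminium bar is 12 mm thick, from 44 to 68 mm above the bench.
- ink_jar: Black ink jar with a brass lid, 68 mm in diameter, 90 mm tall; origin at the centre of its underside. A bystander: leave it alone.
- tape_roll: Roll of tape lying flat, 96 mm across, 24 mm high; origin at the centre of its underside. A bystander: leave it alone.
- lino_block: Carved printing block, 85 by 65 by 18 mm, lying flat; origin at the centre of its underside. A bystander: leave it alone.
Things that resemble listed ones, but are neither listed nor needed, are in the scene too. What is shaped like the part that bears pad but green is not meant.

How it is judged:
By the outcome, as a careful person would: the job done as asked, in the order asked, and still so for the second after the job is handed in, with the robot touching nothing.
It also fails if it takes over 72 s, if anything falls off the work surface, if the arm or the gripper's body presses on something with over 40 N, if the wrist force passes 120 N, or if a joint passes its speed limit or range.

## Robot

A 7-joint arm with a two-finger parallel gripper is mounted at the origin on the work surface. World frame = base frame: x ahead of the robot, y to its left, z up, the work surface at z = 0. Lengths are in mm, angles in rad, forces in N, time in s.
With the tool pointing down it reaches from about 425 to 950 mm from the base axis. Payload 4.7 kg.
Tool frame: the origin (TCP) lies at the very end of the fingers, on their centre line; the grasp point (between the pads) lies 19 mm behind it (robot.grasp_offset is the distance from the TCP to the grasp point, in mm); z points along the fingers, y is the line along which they close (so a half turn about z gives the same grasp; the last joint's range is limited). The gripper opens to 87 mm and grips with 3 to 60 N. Pads are 19 mm wide; open, the fingers measure 117 mm over their backs; the gripper's body (75 mm by 190 mm) begins 51 mm behind the grasp point.
Start: joints at [-1.362, 0.469, -0.049, 1.532, 0.024, 1.141, -0.082], TCP at [158.963, 656.033, 222.573] pointing down, gripper open.
Joint ranges: [-2.59, 2.59], [-0.33, 1.99], [-1.39, 1.29], [0.1, 2.45], [-1.04, 4.18], [0.21, 1.99], [-2.66, 2.66]. Speed limits (rad/s): [2.57, 2.57, 3.14, 3.14, 3.14, 3.14, 3.14].

## Interface

Orientations are given as a rotation vector (axis times angle).
In Python, from workcell import robot gives the robot as it stands. The module is installed in compiled form; this text tells all that it offers.
- The arm moves only by the tool arm_command, never from a script. Its argument "moves" is a list of rows, each a list of 3 entries, a list of its own where there are three numbers: the shift along the tool's x, y, z in cm, then the turn, a rotation vector about the tool's x, y, z in rad, then the finger opening in cm, from 0 to 8.7. In form: [[[tx, ty, tz], [rx, ry, rz], gripper], ...]. A call has 1 to 20 rows; each row is the pose to reach, as a shift and turn from the pose commanded when the call began, along the tool's axes at that moment; what a row does not reach only later rows make up. A row lasts 1/12 s, in which the tool goes at most 41.7 mm and 7.16 degrees, less where a joint would pass 70% of its speed; a pose out of reach is approached as far as the arm can. A call with a gripper value outside its range is refused whole. The fingers move at their own pace and stop on an object; "squeeze" is the grip in N (left out, the last holds). Time passes only in rows, so rows that repeat a pose let the fingers close. It gives the time, the measured TCP pose, the force, the opening and the grip force at its end, in the units of the state.
- robot.state(): the state, without advancing time (a new reading comes with each control period).
- robot.get_image(name): name is "scene" or "top" or "wrist"; returns the picture (420x560x3 uint8, red, green, blue); there is no depth.
- robot.camera_model(name): a dict with "vfov" (degrees; the focal length in pixels is half the picture's height over the tangent of half this angle, whatever the lens; pixels are square), "cx", "cy" (the principal point, pixels), "R" (3x3) and "t" (3): a world point X has camera coordinates R X + t; the wrist camera has in their place "hand_eye" (4x4, takes a point from camera to tool coordinates, whose origin is the TCP and whose axes are the flange's). Camera axes: x right, y down, z forward; pixel columns grow to the right and rows downward; lengths in mm; the calibration is good to about 2 mm. A picture is of the moment at which its call begins: read the wrist's pose just before it. camera_model takes no time and is no camera call.
- robot.close_job(): hands the job in; it is judged then, once.
The state is a dict: "time": time; "qpos": joint angles; "qvel": joint speeds; "joint_torque": joint torques, N m; "ee_pos": TCP position; "orientation": TCP orientation; "force": force on the tool from outside, world axes, zero at the start; "ft_torque": the same for the moment, N m; "grip_width": opening from 0.0 (shut) to 1.0 (fully open); "grasp_force": force on a finger pad.
Only numpy, scipy, OpenCV 4.12 (cv2) and the standard library are available. Lean on these libraries where they do the work, as an engineer would, in place of code of your own. Each camera call takes 0.05 s, during which the arm holds its last target. There are 200 camera calls.

## Working session

There is one attempt and no reset: what is moved stays moved. The work goes in short steps, Python scripts to look and compute and a tool call to move; the robot and the scene stay as the last step left them, time stands still between calls to the robot, and variables do not carry over. Pictures are saved under pics/ and viewed, at most 11 in all, crops included, and the job is handed in when it is done.

Besides the shell and the picture viewer there is one more tool, called by a JSON object that holds its "api" and its "payload". arm_command: Moves the arm, as the interface text tells. Its arguments: {"type":"object","properties":{"moves":{"type":"array","items":{"type":"array"}},"squeeze":{"type":"number"}},"required":["moves"]}

```bash
mkdir -p pics; cat > h.py <<'E'
import numpy as np, cv2
from workcell import robot
from scipy.spatial.transform import Rotation as Ro
def save(n,f):
    im=robot.get_image(n); cv2.imwrite('pics/'+f,im[:,:,::-1]); return im
def ray(n,u,v,z):
    m=robot.camera_model(n); f=210/np.tan(np.radians(m['vfov']/2))
    R=np.array(m['R']);t=np.array(m['t'])
    c=-R.T@t; d=R.T@np.array([(u-m['cx'])/f,(v-m['cy'])/f,1.])
    return c+d*(z-c[2])/d[2]
def proj(n,X):
    m=robot.camera_model(n); f=210/np.tan(np.radians(m['vfov']/2))
    p=np.array(m['R'])@np.array(X)+np.array(m['t']); return p[:2]/p[2]*f+[m['cx'],m['cy']]
E
python3 - <<'E'
from h import *
a=save('scene','s0.png');b=save('top','t0.png')
for n in('scene','top'):
    m=robot.camera_model(n);print(n,{k:np.round(v,3).tolist() for k,v in m.items()}, (-np.array(m['R']).T@m['t']).round())
s=robot.state();print(s['ee_pos'],s['orientation'],s['force'],s['time'],Ro.from_rotvec(s['orientation']).as_matrix().round(3))
E
```

```text
scene {'vfov': 53.043, 'cx': 278.556, 'cy': 210.18, 'R': [[0.726, 0.688, -0.014], [0.433, -0.473, -0.767], [-0.534, 0.55, -0.642]], 't': [-335.04, -203.564, 1382.763]} [1070. -627.  726.]
top {'vfov': 49.95, 'cx': 275.414, 'cy': 211.614, 'R': [[-0.025, -1.0, -0.0], [-0.976, 0.025, -0.218], [0.218, -0.005, -0.976]], 't': [-90.107, 602.714, 1058.445]} [ 355.  -99. 1164.]
[158.8477275  655.50101956 221.59975147] [-3.72463811e-01 -3.11931664e+00  2.72024505e-03] [-0.22854868 -0.16204687  0.71971694] 0.1 [[-0.972  0.235 -0.   ]
 [ 0.235  0.972 -0.002]
 [-0.    -0.002 -1.   ]]
```

View pics/s0.png

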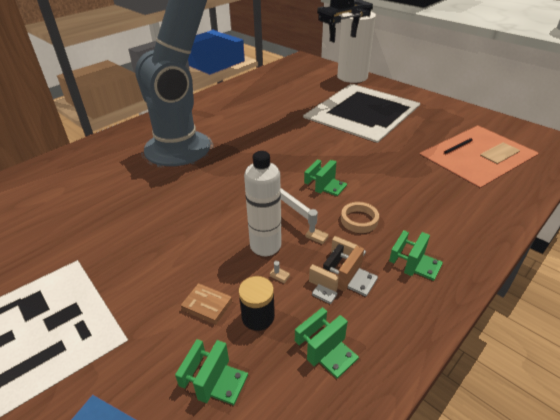

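View pics/t0.png

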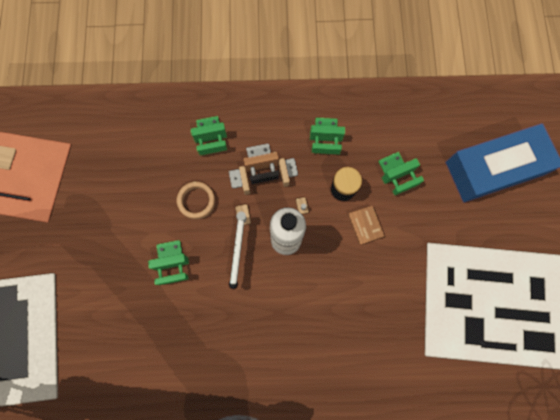

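The scene view shows the tin at (265,205) and the stall at (340,268). The jar is at (257,303), the tape at (360,217) and the block at (207,302). In the top view the stall is at about (265,175), the gate bar runs from (242,213) to (234,284), and the short post is at (303,205). I'll enlarge the top view next.

```bash
python3 - <<'E'
import cv2
a=cv2.imread('pics/t0.png')[135:295,170:390]; b=cv2.resize(a,None,fx=3.6,fy=3.6,interpolation=cv2.INTER_CUBIC)
cv2.imwrite('pics/t0c.png',b)
E
```

```text
(no output)
```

View pics/t0c.png

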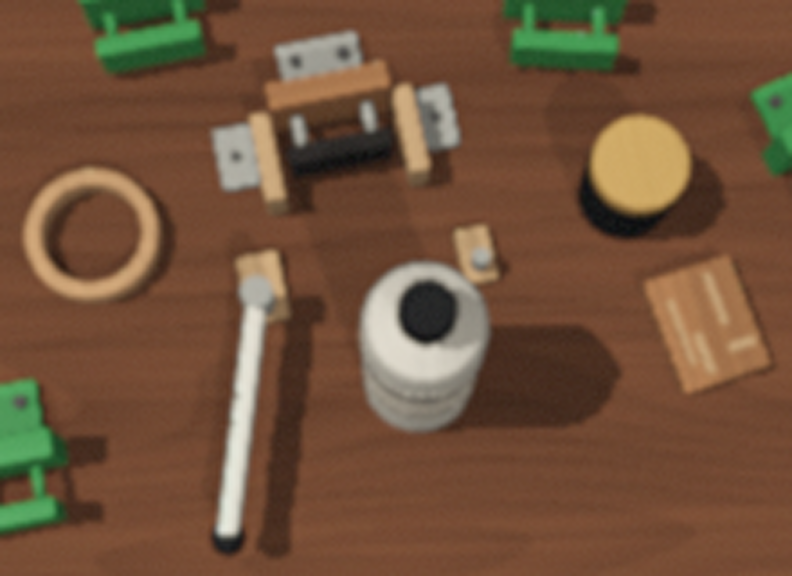

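The enlarged crop shows the hinge top at (257,288), the short post top at (481,257) and the ball at (228,540). The cap is at (428,310). The rail tops' front ends are at about (276,196) and (418,168), and the pad's front top edge runs from (292,155) to (392,142).

```bash
python3 - <<'E'
from h import *
g=lambda x,y,z:ray('top',170+(x+.5)/3.6-.5,135+(y+.5)/3.6-.5,z)
P={}
for n,x,y,z in [('hinge',257,286,72),('post',481,256,40),('ball',228,538,60),('cap',428,310,265),('railLfront',276,193,45),('railRfront',418,166,45),('railLback',263,117,45),('railRback',406,88,45),('padL',292,160,50),('padR',392,145,50),('jar',640,165,90),('tape',93,233,24),('block',707,323,18)]:
    P[n]=g(x,y,z);print(n,P[n].round(1))
# stall fit from hinge, post, rails
S=np.array([[-58,78],[-58,-82],[12,53],[12,-53],[77,53],[77,-53]]);W=np.array([P[k][:2] for k in('hinge','post','railLfront','railRfront','railLback','railRback')])
sc,wc=S.mean(0),W.mean(0);H=(S-sc).T@(W-wc);th=np.arctan2(H[0,1]-H[1,0],H[0,0]+H[1,1])
R=np.array([[np.cos(th),-np.sin(th)],[np.sin(th),np.cos(th)]]);o=wc-R@sc
print('stall',o,th);print((W-(S@R.T+o)).round(1))
for k in P: print(k,'in stall',(R.T@(P[k][:2]-o)).round(1))
b=R.T@(P['ball'][:2]-P['hinge'][:2]);print(np.hypot(*b),np.arctan2(-b[0],-b[1]))
# tin via scene cap and foot
print('scene cap at',proj('scene',[*P['cap'][:2],265]),'foot',proj('scene',[*P['cap'][:2],0]))
for k in ('ball','hinge','post'):print(k,proj('scene',P[k]))
E
```

```text
hinge [594.9 -19.9  72. ]
post [ 619.8 -177.2   40. ]
ball [424.4   2.   60. ]
cap [ 536.2 -130.4  265. ]
railLfront [668.6 -32.1  45. ]
railRfront [ 686.1 -134.2   45. ]
railLback [725.8 -23.4  45. ]
railRback [ 745.2 -127.3   45. ]
padL [691.3 -44.1  50. ]
padR [ 700.7 -115.9   50. ]
jar [ 669.6 -285.7   90. ]
tape [647.8 102.   24. ]
block [ 571.4 -339.3   18. ]
stall [663.07699683 -86.72119134] 0.1655647814161573
[[ 1.9 -0.5]
 [ 0.4 -0. ]
 [ 2.4  0.4]
 [ 2.4  2.8]
 [-4.5 -1.6]
 [-2.6 -1. ]]
hinge in stall [-56.2  77.1]
post in stall [-57.6 -82.1]
ball in stall [-220.8  126.8]
cap in stall [-132.4  -22.2]
railLfront in stall [14.4 53. ]
railRfront in stall [ 14.9 -50.6]
railLback in stall [72.3 52.2]
railRback in stall [ 74.3 -53.6]
padL in stall [34.9 37.4]
padR in stall [ 32.3 -35. ]
jar in stall [ -26.4 -197.4]
tape in stall [ 16.  188.7]
block in stall [-132.1 -234. ]
171.88215585143388 1.8640456778903314
scene cap at [259.06345079 154.70198396] foot [263.8703427 247.3852908]
ball [268.55455897 185.15063342]
hinge [312.74861826 213.74208239]
post [274.99936029 263.79726186]
```

```bash
cat >> h.py <<'E'
TH=0.163; O=np.array([663.,-86.7])
RS=np.array([[np.cos(TH),-np.sin(TH)],[np.sin(TH),np.cos(TH)]])
def s2w(p): return RS@np.array(p)+O
def w2s(p): return RS.T@(np.array(p)[:2]-O)
def tool(psi,tilt):  # approach azimuth (world), tilt from down; y to the right of f
    f=np.array([np.cos(psi),np.sin(psi),0]);u=np.array([0,0,1.]);l=np.cross(u,f)
    return np.c_[f*np.cos(tilt)+u*np.sin(tilt),-l,f*np.sin(tilt)-u*np.cos(tilt)]
def rel(p,R,p0=None,R0=None):
    s=robot.state()
    if R0 is None:R0=Ro.from_rotvec(s['orientation']).as_matrix()
    if p0 is None:p0=s['ee_pos']
    return (R0.T@(np.array(p)-p0)/10).round(2).tolist(),Ro.from_matrix(R0.T@R).as_rotvec().round(3).tolist()
E
python3 - <<'E'
from h import *
ya=1.333-1.13; RA=tool(ya+np.pi/2,0); pA=[480,290,240]
print(rel(pA,RA))
f=np.array([np.cos(.41),np.sin(.41)]);t=np.array([536,-130]);pB=[*(t-110*f),150.];RB=tool(.41,.62)
print(pB,rel(pB,RB,pA,RA))
E
```

```text
([-39.82, -27.96, -1.79], [-0.001, 0.001, 1.13])
[np.float64(435.11670949017343), np.float64(-173.84702607828652), 150.0] ([-44.53, -13.75, 9.0], [-0.422, 0.52, 1.317])
```

{"api": "arm_command", "payload": {"moves": [[[-39.8,-28,-1.8],[0,0,1.13],3],[[-39.8,-28,-1.8],[0,0,1.13],3],[[-39.8,-28,-1.8],[0,0,1.13],3],[[-39.8,-28,-1.8],[0,0,1.13],3],[[-39.8,-28,-1.8],[0,0,1.13],3],[[-39.8,-28,-1.8],[0,0,1.13],3],[[-39.8,-28,-1.8],[0,0,1.13],3],[[-39.8,-28,-1.8],[0,0,1.13],3],[[-39.8,-28,-1.8],[0,0,1.13],3],[[-39.8,-28,-1.8],[0,0,1.13],3],[[-39.8,-28,-1.8],[0,0,1.13],3],[[-39.8,-28,-1.8],[0,0,1.13],3],[[-39.8,-28,-1.8],[0,0,1.13],3]]}}

```text
time: 1.18
ee_pos: [484.6, 282.9, 240.9]
orientation: [1.997, 2.42, -0.001]
force: [0.7, -0.3, 0.8]
grip_width: 0.344
grasp_force: 0.0
```

```bash
python3 - <<'E'
from h import *
f=np.array([np.cos(.41),np.sin(.41)]);t=np.array([536,-130]);pB=[*(t-110*f),150.];RB=tool(.41,.62)
print(rel(pB,RB), robot.state()['ee_pos'],robot.state()['qpos'])
E
```

```text
([-43.87, -13.56, 9.21], [-0.414, 0.523, 1.307]) [484.55080544 282.87419792 240.91171854] [-0.89103384  0.26997732  0.35186797  1.80371694 -0.09952662  1.08478784
 -0.31319153]
```

{"api": "arm_command", "payload": {"moves": [[[-43.8,-13.5,9.2],[-0.415,0.52,1.31],3],[[-43.8,-13.5,9.2],[-0.415,0.52,1.31],3],[[-43.8,-13.5,9.2],[-0.415,0.52,1.31],3],[[-43.8,-13.5,9.2],[-0.415,0.52,1.31],3],[[-43.8,-13.5,9.2],[-0.415,0.52,1.31],3],[[-43.8,-13.5,9.2],[-0.415,0.52,1.31],3],[[-43.8,-13.5,9.2],[-0.415,0.52,1.31],3],[[-43.8,-13.5,9.2],[-0.415,0.52,1.31],3],[[-43.8,-13.5,9.2],[-0.415,0.52,1.31],3],[[-43.8,-13.5,9.2],[-0.415,0.52,1.31],3],[[-43.8,-13.5,9.2],[-0.415,0.52,1.31],3],[[-43.8,-13.5,9.2],[-0.415,0.52,1.31],3],[[-43.8,-13.5,9.2],[-0.415,0.52,1.31],3],[[-43.8,-13.5,9.2],[-0.415,0.52,1.31],3],[[-43.8,-13.5,9.2],[-0.415,0.52,1.31],3]]}}

```text
time: 2.43
ee_pos: [435.4, -153.2, 143.6]
orientation: [-2.812, -0.726, -0.821]
force: [-0.2, 0.6, -0.3]
grip_width: 0.344
grasp_force: 0.0
```

```bash
python3 - <<'E'
from h import *
s=robot.state();print(s['ee_pos'],s['qpos'].round(2) if hasattr(s['qpos'],'round') else s['qpos'])
print(Ro.from_rotvec(s['orientation']).as_matrix().round(3),tool(.41,.62).round(3))
im=save('wrist','w1.png');save('scene','s1.png');print(robot.camera_model('wrist'))
E
```

```text
[ 435.41190823 -153.16858784  143.59130748] [ 0.5   0.16  0.07  2.35 -1.03  0.58  0.37]
[[ 0.737  0.48   0.476]
 [ 0.413 -0.877  0.245]
 [ 0.535  0.016 -0.845]] [[ 0.746  0.399  0.533]
 [ 0.324 -0.917  0.232]
 [ 0.581 -0.    -0.814]]
{'vfov': 59.41603835218949, 'cx': 279.79749460541984, 'cy': 213.11453990347601, 'hand_eye': array([[-9.15040976e-04, -9.58310068e-01, -2.85728850e-01,
         7.99122390e+01],
       [ 9.99999581e-01, -8.81475337e-04, -2.46086114e-04,
        -1.46576412e-01],
       [-1.60361336e-05, -2.85728956e-01,  9.58310474e-01,
        -1.61754387e+02],
       [ 0.00000000e+00,  0.00000000e+00,  0.00000000e+00,
         1.00000000e+00]])}
```

View pics/w1.png

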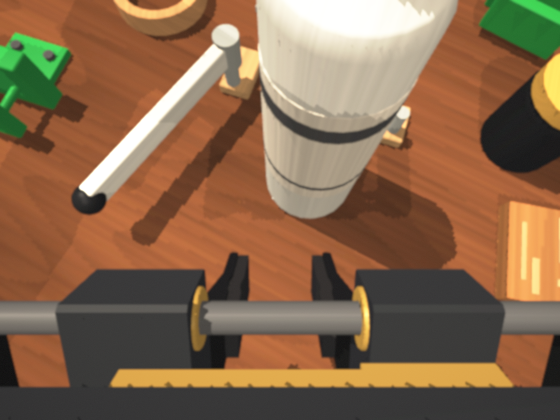

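The wrist view shows the tin ahead with its foot's nearest edge at about (312,216). The fingers are at (237,300) and (330,300), and the gate ball is at (88,199). I'll check these positions, then lower with a bit less yaw.

```bash
cat >> h.py <<'E'
def wray(u,v,z,s=None):
    s=s or robot.state(); m=robot.camera_model('wrist'); f=210/np.tan(np.radians(m['vfov']/2)); H=np.array(m['hand_eye'])
    R=Ro.from_rotvec(s['orientation']).as_matrix(); c=s['ee_pos']+R@H[:3,3]; d=R@H[:3,:3]@np.array([(u-m['cx'])/f,(v-m['cy'])/f,1.])
    return c+d*(z-c[2])/d[2]
E
python3 - <<'E'
from h import *
p=wray(312,216,0);c=robot.state()['ee_pos'];d=p[:2]-c[:2];d/=np.hypot(*d)
print('tin',p[:2]+31*d,'ball',wray(88,199,56),'hinge',wray(226,34,72),'post',wray(404,113,40),w2s(p[:2]+31*d))
for g in (100,60):
  f=np.array([np.cos(.30),np.sin(.30)]);t=p[:2]+31*d
  for z in(20,):
    pB=[*(t-g*f),z];print(pB,rel(pB,tool(.30,.62)))
E
```

```text
tin [ 540.82718796 -147.41350086] ball [424.38615286   3.1075016   56.        ] hinge [592.88306788 -20.30926761  72.        ] post [ 619.356043   -179.32687424   40.        ] [-130.40593396  -40.08263436]
[np.float64(445.29353904330844), np.float64(-176.96552152472492), 20] ([-6.66, 2.27, 10.43], [-0.097, 0.054, 0.171])
[np.float64(483.50699860833265), np.float64(-165.14471325827134), 20] ([-3.35, 3.04, 12.54], [-0.097, 0.054, 0.171])
```

```bash
python3 - <<'E'
from h import *
g=lambda x,y,z:ray('top',170+(x+.5)/3.6-.5,135+(y+.5)/3.6-.5,z)
print('top foot near edge',g(418,428,5), 'scene foot low',ray('scene',265,254,3),'scene cap',ray('scene',261,157,265))
# white mask column extents of the tin in each view
for n,f,rows in(('scene','s0.png',range(215,256,8)),('wrist','w1.png',range(150,217,10))):
    a=cv2.imread('pics/'+f); h=cv2.cvtColor(a,cv2.COLOR_BGR2HSV); m=((h[...,1]<60)&(h[...,2]>90)).astype(np.uint8)
    lo=(245,285) if n=='scene' else (255,400)
    for v in rows:
        c=np.where(m[v,lo[0]:lo[1]])[0]
        if len(c):print(n,v,c.min()+lo[0],c.max()+lo[0])
E
```

```text
top foot near edge [ 502.49295314 -129.54523733    5.        ] scene foot low [ 556.07571168 -146.35932139    3.        ] scene cap [ 545.17100993 -133.79890541  265.        ]
scene 215 248 280
scene 223 248 280
scene 231 249 280
scene 239 250 280
scene 247 251 279
scene 255 260 270
wrist 150 266 372
wrist 160 267 366
wrist 170 267 361
wrist 180 267 354
wrist 190 270 349
wrist 200 275 343
wrist 210 285 333
```

```bash
cat >> h.py <<'E'
def wproj(X,s=None):
    s=s or robot.state(); m=robot.camera_model('wrist'); f=210/np.tan(np.radians(m['vfov']/2)); H=np.array(m['hand_eye'])
    R=Ro.from_rotvec(s['orientation']).as_matrix()
    p=H[:3,:3].T@(R.T@(np.array(X)-s['ee_pos'])-H[:3,3]); return p[:2]/p[2]*f+[m['cx'],m['cy']]
E
python3 - <<'E'
from h import *
print('near edge pixel 3D',wray(312,216,0),wray(312,216,5))
for c in([536,-130],[536,-138],[541,-147]):
    a=np.linspace(0,6.28,60)
    P=np.array([wproj([c[0]+31*np.cos(t),c[1]+31*np.sin(t),0]) for t in a]);Q=np.array([wproj([c[0]+38*np.cos(t),c[1]+38*np.sin(t),10]) for t in a])
    print(c,P[P[:,1].argmax()].round(),Q[:,0].min().round(),Q[:,0].max().round(),Q[Q[:,1].argmax()].round())
im=save('top','t1.png');d=cv2.absdiff(im,cv2.imread('pics/t0.png')[:,:,::-1])
a=cv2.imread('pics/t1.png')[200:260,255:320];b=cv2.imread('pics/t0.png')[200:260,255:320]
for q in(a,b):
    h=cv2.cvtColor(q,cv2.COLOR_BGR2GRAY);k=(h<45);ys,xs=np.where(k);print(xs.mean()+255,ys.mean()+200,len(xs))
E
```

```text
near edge pixel 3D [ 509.90878412 -149.66123403    0.        ] [ 508.45462425 -149.84824401    5.        ]
[536, -130] [306. 215.] 265.0 349.0 [307. 219.]
[536, -138] [314. 219.] 273.0 357.0 [315. 223.]
[541, -147] [325. 219.] 284.0 368.0 [327. 223.]
296.24475524475525 228.17715617715618 429
288.4413407821229 221.39664804469274 179
```

```bash
python3 - <<'E'
from h import *
f=np.array([np.cos(.30),np.sin(.30)]);t=np.array([536,-132])
pB=[*(t-100*f),20];print(pB,rel(pB,tool(.30,.62)))
E
```

```text
[np.float64(440.4663510874394), np.float64(-161.55202066613396), 20] ([-6.45, 0.7, 10.56], [-0.097, 0.054, 0.173])
```

{"api": "arm_command", "payload": {"moves": [[[-6.4,0.7,10.5],[-0.1,0.05,0.17],3],[[-6.4,0.7,10.5],[-0.1,0.05,0.17],3],[[-6.4,0.7,10.5],[-0.1,0.05,0.17],3],[[-6.4,0.7,10.5],[-0.1,0.05,0.17],3],[[-6.4,0.7,10.5],[-0.1,0.05,0.17],3]]}}

```text
time: 3.0
ee_pos: [436.7, -177.3, 70.8]
orientation: [-2.854, -0.486, -0.842]
force: [-0.6, 0.2, -1.9]
grip_width: 0.344
grasp_force: 0.0
```

```bash
python3 - <<'E'
from h import *
s=robot.state();M=Ro.from_rotvec(s['orientation']).as_matrix()
print(s['ee_pos'],np.round(s['qpos'],2),s['force'])
print(M.round(3),'psi',np.arctan2(M[1,2],M[0,2]),'tilt',np.arccos(-M[2,2]))
f=np.array([np.cos(.30),np.sin(.30)]);t=np.array([536,-132])
print(rel([*(t-60*f),20],tool(.30,.62)))
E
```

```text
[ 436.66659988 -177.31432572   70.84959902] [ 1.23  0.43 -0.74  2.37 -1.04  0.22  0.36] [-0.59979233  0.24256603 -1.86992582]
[[ 0.793  0.339  0.506]
 [ 0.269 -0.94   0.209]
 [ 0.547 -0.03  -0.837]] psi 0.39235623977297684 tilt 0.5795886012338688
([1.29, -1.01, 6.96], [-0.051, 0.042, 0.021])
```

```bash
cat > kin.py <<'E'
from h import *
from scipy.optimize import least_squares
def FK(q,k):
    T=np.eye(4);T[2,3]=k[0]
    def rot(ax,a):
        nonlocal T;M=np.eye(4);M[:3,:3]=Ro.from_euler(ax,a).as_matrix();T=T@M
    def tr(x,z):
        nonlocal T;M=np.eye(4);M[0,3]=x;M[2,3]=z;T=T@M
    rot('z',-q[0]);rot('y',q[1]);tr(0,k[1]);rot('z',-q[2]);tr(k[2],0);rot('y',q[3]);tr(k[3],k[4]);rot('z',-q[4]);rot('y',q[5]);tr(k[5],k[6]);rot('z',-q[6])
    return T
E
python3 - <<'E'
from kin import *
s=robot.state()
D=[([-1.362,.469,-.049,1.532,.024,1.141,-.082],[158.96,656.03,222.57],[-.3725,-3.1193,.0027]),
([-.891034,.269977,.351868,1.803717,-.099527,1.084788,-.313192],[484.55,282.87,240.91],[1.997,2.42,-.001]),
([.5,.16,.07,2.35,-1.03,.58,.37],[435.41,-153.17,143.59],[-2.812,-.726,-.821]),
(s['qpos'],s['ee_pos'],s['orientation'])]
w=[1,1,.2,1]
def r(k): return np.concatenate([w_*(FK(q,k)[:3,3]-p) for (q,p,o),w_ in zip(D,w)])
b=least_squares(r,[300,300,0,0,300,0,250]);print(b.x.round(1),r(b.x).round(1))
for q,p,o in D: print((FK(q,b.x)[:3,:3].T@Ro.from_rotvec(o).as_matrix()).round(2).tolist())
np.save('k.npy',b.x)
E
```

```text
[362.1 439.4 -20.2  10.3 446.5 -86.8 340.4] [-45.5   3.2   4.9  -8.2  26.3  -7.7  -0.3  -2.3  -2.9  -1.    1.4   3.3]
[[-0.0, -1.0, 0.0], [1.0, -0.0, -0.0], [0.0, 0.0, 1.0]]
[[-0.0, -1.0, 0.0], [1.0, -0.0, -0.0], [0.0, 0.0, 1.0]]
[[0.0, -1.0, -0.0], [1.0, 0.0, 0.0], [-0.0, -0.0, 1.0]]
[[0.0, -1.0, 0.0], [1.0, 0.0, -0.0], [0.0, 0.0, 1.0]]
```

```bash
cat >> kin.py <<'E'
def frames(q):
    R=Ro.identity();out=[]
    for ax,a in zip('zyzyzyz',[-q[0],q[1],-q[2],q[3],-q[4],q[5],-q[6]]):
        R=R*Ro.from_euler(ax,a);out.append(R.as_matrix())
    return out
def A(q):
    F=frames(q); c=[np.array([[0],[0],[1.]])]
    c+= [F[0][:,:2],F[1][:,1:],F[2][:,:2],F[3][:,1:],F[4][:,:2],F[5][:,1:]]
    return np.hstack(c)
RT=np.array([[0,-1,0],[1,0,0],[0,0,1.]])
E
python3 - <<'E'
from kin import *
s=robot.state()
D=[([-1.362,.469,-.049,1.532,.024,1.141,-.082],[158.96,656.03,222.57]),
([-.891034,.269977,.351868,1.803717,-.099527,1.084788,-.313192],[484.55,282.87,240.91]),
([.5,.16,.07,2.35,-1.03,.58,.37],[435.41,-153.17,143.59]),(s['qpos'],s['ee_pos'])]
M=np.vstack([A(q)*w for (q,p),w in zip(D,[1,1,.3,1])]);y=np.concatenate([np.array(p)*w for (q,p),w in zip(D,[1,1,.3,1])])
k0=np.array([330,60,0,0,400,0,0,0,400,0,0,0,300.])
lam=.05
dk=np.linalg.solve(M.T@M+lam*np.eye(13),M.T@(y-M@k0));k=k0+dk
print(k.round(0),(M@k-y).round(1)); np.save('k.npy',k)
E
```

```text
[336.  57.   6.   6. 425.  30.  -9.  -9. 433.   6. -20. -20. 292.] [ 1.8 -5.9  1.1  0.7  4.3  0.1  3.8  1.8 -3.2 -0.1 -1.2 -0.5]
```

```bash
cat >> kin.py <<'E'
lo=np.array([-2.59,-.33,-1.39,.1,-1.04,.21,-2.66])+.04;hi=np.array([2.59,1.99,1.29,2.45,4.18,1.99,2.66])-.04
k=np.load('k.npy')
def ik(p,R,q0):
    def r(q):
        M=frames(q)[-1]@RT
        return np.r_[(A(q)@k-p)/10,Ro.from_matrix(M.T@R).as_rotvec()*20,(q-q0)*.02]
    b=least_squares(r,np.clip(q0,lo,hi),bounds=(lo,hi));e=r(b.x);return b.x,np.linalg.norm(e[:3])*10,np.linalg.norm(e[3:6])/20
E
python3 - <<'E'
from kin import *
q0=robot.state()['qpos'];t=np.array([536,-132])
for psi in(-.3,-.1,.1,.3):
  for tilt in(.4,.5,.6,.7):
    for g in(90,48):
      best=min((ik(np.r_[t-g*np.array([np.cos(psi),np.sin(psi)]),20],tool(psi,tilt),qq) for qq in (q0,np.array([.3,.4,0,2.2,-.4,.5,.3]),np.array([-.6,.6,.9,2.2,-.2,.5,.3]))),key=lambda b:b[1]+100*b[2])
      print(psi,tilt,g,best[0].round(2),best[1].round(1),best[2].round(3))
E
```

```text
-0.3 0.4 90 [-0.31  0.49  0.57  2.3  -1.    0.25 -0.75] 10.1 0.125
-0.3 0.4 48 [-0.26  0.53  0.53  2.22 -1.    0.25 -0.76] 7.0 0.095
-0.3 0.5 90 [-0.35  0.48  0.6   2.3  -1.    0.25 -0.76] 17.0 0.211
-0.3 0.5 48 [-0.29  0.53  0.55  2.22 -1.    0.25 -0.77] 13.6 0.183
-0.3 0.6 90 [-0.39  0.48  0.64  2.3  -1.    0.25 -0.77] 23.9 0.297
-0.3 0.6 48 [-0.33  0.53  0.59  2.22 -1.    0.25 -0.78] 20.1 0.271
-0.3 0.7 90 [-0.43  0.48  0.68  2.3  -1.    0.25 -0.79] 30.9 0.383
-0.3 0.7 48 [-0.36  0.53  0.62  2.22 -1.    0.25 -0.79] 26.6 0.358
-0.1 0.4 90 [ 0.    0.43  0.33  2.32 -1.    0.25 -0.43] 9.5 0.119
-0.1 0.4 48 [-0.01  0.48  0.32  2.24 -1.    0.25 -0.46] 6.7 0.09
-0.1 0.5 90 [ 0.07  0.4   0.26  2.33 -1.    0.25 -0.4 ] 16.3 0.202
-0.1 0.5 48 [ 0.05  0.45  0.27  2.24 -1.    0.25 -0.44] 13.0 0.176
-0.1 0.6 90 [ 0.17  0.37  0.18  2.33 -1.    0.25 -0.37] 23.1 0.285
-0.1 0.6 48 [ 0.13  0.43  0.2   2.25 -1.    0.25 -0.41] 19.4 0.261
-0.1 0.7 90 [ 0.3   0.35  0.06  2.34 -1.    0.25 -0.33] 29.6 0.368
-0.1 0.7 48 [ 0.24  0.41  0.1   2.25 -1.    0.25 -0.37] 25.6 0.346
0.1 0.4 90 [ 0.33  0.41  0.06  2
[... 315 characters left out ...]
0.46 -0.22  2.25 -1.    0.25 -0.07] 15.5 0.216
0.1 0.7 90 [ 1.01  0.5  -0.55  2.31 -1.    0.25  0.11] 22.4 0.299
0.1 0.7 48 [ 0.83  0.5  -0.44  2.24 -1.    0.25  0.02] 20.3 0.287
0.3 0.4 90 [ 0.58  0.44 -0.15  2.3  -1.    0.25  0.15] 2.4 0.032
0.3 0.4 48 [ 0.46  0.47 -0.09  2.24 -1.    0.25  0.07] 1.2 0.017
0.3 0.5 90 [ 0.8   0.47 -0.35  2.3  -1.    0.25  0.21] 6.8 0.09
0.3 0.5 48 [ 0.67  0.49 -0.28  2.24 -1.    0.25  0.14] 5.7 0.081
0.3 0.6 90 [ 1.03  0.54 -0.55  2.29 -1.    0.25  0.31] 10.5 0.142
0.3 0.6 48 [ 0.88  0.54 -0.47  2.23 -1.    0.25  0.22] 9.7 0.139
0.3 0.7 90 [ 1.24  0.65 -0.71  2.28 -1.    0.25  0.44] 13.4 0.184
0.3 0.7 48 [ 1.09  0.63 -0.64  2.22 -1.    0.25  0.35] 13.0 0.188
```

```bash
python3 - <<'E'
from kin import *
t=np.array([536,-132])
seeds=[np.array([a,.4,c,2.,j5,.5,j7]) for a,c in((0.3,0),(1,-.6),(-.5,.8)) for j5 in(2.2,3.) for j7 in(-2,0,1.5)]
for psi in(0.1,.3,):
  for tilt in(.55,.75):
    for gt in (0,1):
      p=np.r_[t-90*np.array([np.cos(psi),np.sin(psi)]),20]
      for flip in(0,1):
        R=tool(psi,tilt)@np.diag([(-1)**flip,(-1)**flip,1.])
        sol=[ik(p,R,qq) for qq in seeds];best=min(sol,key=lambda b:b[1]+100*b[2])
        if gt==0:print(psi,tilt,flip,best[0].round(2),best[1].round(1),best[2].round(3))
E
```

```text
0.1 0.55 0 [ 0.79  0.5  -0.28  2.41  4.14  0.25  1.23] 10.8 0.059
0.1 0.55 1 [ 0.79  0.5  -0.28  2.41  4.14  0.25 -1.92] 10.8 0.059
0.1 0.75 0 [-0.46  1.48  1.25  2.41  3.91  1.69  0.55] 5.6 0.035
0.1 0.75 1 [ 1.    0.64 -0.36  2.41  4.14  0.46 -1.69] 20.0 0.138
0.3 0.55 0 [ 1.01  0.56 -0.45  2.41  4.14  0.25  1.51] 2.0 0.027
0.3 0.55 1 [ 1.01  0.56 -0.45  2.41  4.14  0.25 -1.63] 2.0 0.027
0.3 0.75 0 [ 1.22  0.72 -0.54  2.41  4.14  0.4   1.72] 2.3 0.018
0.3 0.75 1 [ 1.22  0.72 -0.54  2.41  4.14  0.4  -1.42] 2.3 0.018
```

```bash
python3 - <<'E'
from kin import *
q0=robot.state()['qpos'];t=np.array([536,-132])
for psi in(.4,.5,.6,.7):
  for tilt in(.5,.6):
   for z in(24,60):
    for g in(80,48):
      best=min((ik(np.r_[t-g*np.array([np.cos(psi),np.sin(psi)]),z],tool(psi,tilt),qq) for qq in (q0,np.array([.3,.4,0,2.2,-.4,.5,.3]),np.array([-.6,.6,.9,2.2,-.2,.5,.3]))),key=lambda b:b[1]+100*b[2])
      print(psi,tilt,z,g,best[0].round(2),best[1].round(1),best[2].round(3))
print('final')
for psi in(.2,.3,.4,.5):
  for tilt in(.5,.6,.7):
      c=s2w([-2,0])
      best=min((ik(np.r_[c-45*np.array([np.cos(psi),np.sin(psi)]),24],tool(psi,tilt),qq) for qq in (q0,np.array([.3,.4,0,2.2,-.4,.5,.3]))),key=lambda b:b[1]+100*b[2])
      print(psi,tilt,best[0].round(2),best[1].round(1),best[2].round(3))
E
```

```text
0.4 0.5 24 80 [ 0.86  0.49 -0.41  2.28 -1.    0.25  0.32] 3.0 0.042
0.4 0.5 24 48 [ 0.76  0.51 -0.36  2.23 -1.    0.25  0.26] 2.7 0.039
0.4 0.5 60 80 [ 0.91  0.39 -0.48  2.32 -0.96  0.25  0.23] 0.0 0.0
0.4 0.5 60 48 [ 0.8   0.41 -0.42  2.27 -0.95  0.25  0.17] 0.0 0.0
0.4 0.6 24 80 [ 1.07  0.57 -0.58  2.27 -1.    0.25  0.41] 6.1 0.085
0.4 0.6 24 48 [ 0.96  0.57 -0.54  2.22 -1.    0.25  0.35] 6.1 0.087
0.4 0.6 60 80 [ 1.12  0.46 -0.66  2.31 -1.    0.25  0.35] 3.2 0.043
0.4 0.6 60 48 [ 1.    0.47 -0.6   2.27 -1.    0.25  0.29] 3.3 0.046
0.5 0.5 24 80 [ 0.92  0.52 -0.46  2.26 -0.97  0.25  0.41] 0.0 0.0
0.5 0.5 24 48 [ 0.82  0.53 -0.41  2.22 -0.98  0.25  0.36] 0.0 0.0
0.5 0.5 60 80 [ 0.96  0.42 -0.52  2.28 -0.79  0.3   0.17] 0.0 0.0
0.5 0.5 60 48 [ 0.86  0.43 -0.48  2.24 -0.78  0.29  0.11] 0.0 0.0
0.5 0.6 24 80 [ 1.11  0.6  -0.61  2.25 -1.    0.25  0.53] 2.1 0.03
0.5 0.6 24 48 [ 1.02  0.6  -0.58  2.21 -1.    0.25  0.46] 2.5 0.037
0.5 0.6 60 80 [ 1.17  0.5  -0.7   2.29 -0.94  0.25  0.4 ] 0.0 0.0
0.5 0.6 60 48 [ 1.06  0.51 -0.65  2.25 -0.98  0.25  0.39] 0.0 0.0
0.6 0.5 24 80 [ 0.96  0.55 -0
[... 1072 characters left out ...]
 0.25 -0.21] 3.1 0.049
0.2 0.6 [ 0.33  0.58 -0.11  2.01 -1.    0.25 -0.16] 8.0 0.129
0.2 0.7 [ 0.49  0.6  -0.26  2.01 -1.    0.25 -0.08] 12.6 0.205
0.3 0.5 [ 0.31  0.59 -0.08  2.01 -1.    0.25 -0.08] 1.4 0.023
0.3 0.6 [ 0.47  0.6  -0.23  2.01 -1.    0.25 -0.01] 5.9 0.095
0.3 0.7 [ 0.64  0.64 -0.4   2.   -1.    0.25  0.08] 9.9 0.163
0.4 0.5 [ 0.41  0.6  -0.18  2.   -0.95  0.25 -0.  ] 0.0 0.0
0.4 0.6 [ 0.57  0.63 -0.33  2.   -1.    0.25  0.13] 3.4 0.056
0.4 0.7 [ 0.75  0.69 -0.49  1.99 -1.    0.25  0.22] 6.9 0.113
0.5 0.5 [ 0.43  0.61 -0.17  1.97 -0.9   0.32  0.06] 0.0 0.0
0.5 0.6 [ 0.65  0.66 -0.4   2.   -1.    0.25  0.25] 0.6 0.01
0.5 0.7 [ 0.82  0.73 -0.55  1.99 -1.    0.25  0.35] 3.5 0.058
```

```bash
python3 - <<'E'
from h import *
f=np.array([np.cos(.65),np.sin(.65)]);t=np.array([536,-132])
p=[*(t-75*f),22];print(p,rel(p,tool(.65,.55)))
E
```

```text
[np.float64(476.29371510882083), np.float64(-177.38898043020296), 22] ([0.47, 1.5, 6.09], [0.137, -0.033, -0.272])
```

{"api": "arm_command", "payload": {"moves": [[[0.5,1.5,6.1],[0.137,-0.033,-0.272],3.6],[[0.5,1.5,6.1],[0.137,-0.033,-0.272],3.6],[[0.5,1.5,6.1],[0.137,-0.033,-0.272],3.6],[[0.5,1.5,6.1],[0.137,-0.033,-0.272],3.6],[[0.5,1.5,6.1],[0.137,-0.033,-0.272],3.6]]}}

```text
time: 3.42
ee_pos: [476.4, -179.3, 22.0]
orientation: [-2.721, -0.911, -0.766]
force: [-0.3, 0.5, -0.4]
grip_width: 0.414
grasp_force: 0.0
```

```bash
cat >> h.py <<'E'
def st():
    s=robot.state();M=Ro.from_rotvec(s['orientation']).as_matrix()
    print('t',s['time'],'p',np.round(s['ee_pos'],1),'stall',w2s(s['ee_pos']).round(1),'q',np.round(s['qpos'],2),'F',np.round(s['force'],1),'psi %.3f tilt %.3f ytilt %.3f'%(np.arctan2(M[1,2],M[0,2]),np.arccos(-M[2,2]),M[2,1]))
E
python3 - <<'E'
from h import *
st()
f=np.array([np.cos(.65),np.sin(.65)]);t=np.array([536,-132])
p=[*(t-75*f),22];print(p,rel(p,tool(.65,.55)))
save('wrist','w2.png')
E
```

```text
t 3.4167 p [ 476.4 -179.3   22. ] stall [-199.2  -61.1] q [ 1.01  0.56 -0.52  2.23 -0.87  0.33  0.47] F [-0.3  0.5 -0.4] psi 0.646 tilt 0.549 ytilt 0.000
[np.float64(476.29371510882083), np.float64(-177.38898043020296), 22] ([0.09, -0.16, 0.06], [0.002, 0.001, -0.003])
```

View pics/w2.png

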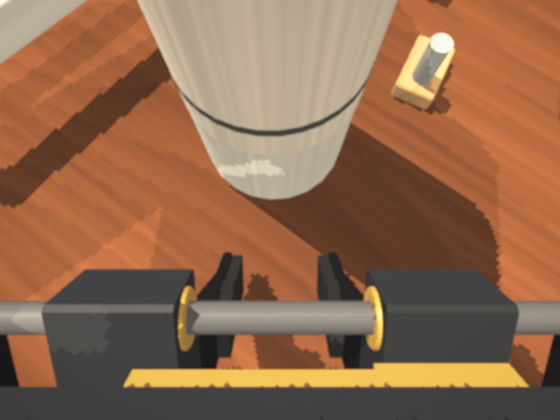

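The wrist view shows the tin's foot centred ahead of the fingers, with its foot bottom at (275,198) and the fingers at (232,290) and (330,290). The short post is at (440,45).

```bash
cat >> h.py <<'E'
def tgt(tin_s,psi,tilt,z=22,d=41.5):
    return np.r_[s2w(tin_s)-d*np.array([np.cos(psi),np.sin(psi)]),z],tool(psi,tilt)
E
python3 - <<'E'
from h import *
ts=w2s([536,-132]);print(ts)
a=tgt(ts,.65,.55,d=46);print(rel(*a))
print('from a:')
e=tgt([-65,0],.58,.54);print(e[0],rel(*e,*a))
for u in(.25,.5,.75): 
    p=tgt(ts*(1-u)+np.array([-65,0])*u,.65-.07*u,.55-.01*u,d=46-4.5*u);print(rel(*p,*a))
E
```

```text
[-132.66784691  -24.09008916]
([2.53, -0.08, 1.59], [0.002, 0.001, -0.003])
from a:
[ 564.14838238 -119.99113924   22.        ] ([6.45, 0.75, 3.96], [-0.036, -0.01, 0.06])
([1.61, 0.18, 0.99], [-0.009, -0.002, 0.015])
([3.22, 0.37, 1.98], [-0.018, -0.005, 0.03])
([4.84, 0.55, 2.97], [-0.027, -0.007, 0.045])
```

Approach to just short of the tin, then push slowly.

{"api": "arm_command", "payload": {"moves": [[[0.6,0,0.4],[0,0,0],3.6],[[1.2,0,0.8],[0,0,0],3.6],[[1.8,0,1.15],[0,0,0],3.6],[[2.3,-0.1,1.45],[0,0,0],3.6],[[2.5,-0.1,1.6],[0,0,0],3.6]]}}

```text
time: 3.88
ee_pos: [500.1, -160.4, 22.9]
orientation: [-2.719, -0.911, -0.77]
force: [0.6, -0.1, -0.1]
grip_width: 0.417
grasp_force: 0.0
```

{"api": "arm_command", "payload": {"moves": [[[0.3,0.03,0.18],[0,0,0],3.6],[[0.6,0.07,0.37],[0,0,0],3.6],[[0.9,0.1,0.55],[-0.005,0,0.008],3.6],[[1.2,0.14,0.74],[-0.006,0,0.01],3.6],[[1.5,0.17,0.92],[-0.008,-0.002,0.014],3.6],[[1.8,0.21,1.1],[-0.01,-0.003,0.017],3.6],[[2.1,0.24,1.29],[-0.012,-0.003,0.02],3.6],[[2.4,0.28,1.47],[-0.013,-0.004,0.022],3.6],[[2.7,0.31,1.66],[-0.015,-0.004,0.025],3.6],[[3.0,0.35,1.84],[-0.017,-0.005,0.028],3.6]]}}

```text
time: 4.72
ee_pos: [527.8, -144.3, 21.6]
orientation: [-2.747, -0.863, -0.766]
force: [-6.5, -2.8, 3.7]
grip_width: 0.413
grasp_force: 3.1
```

```bash
python3 - <<'E'
from h import *
st();save('wrist','w3.png')
e=tgt([-65,0],.58,.54);print(rel(*e))
E
```

```text
t 4.7167 p [ 527.8 -144.3   21.6] stall [-142.8  -34.9] q [ 0.86  0.57 -0.5   2.19 -0.92  0.26  0.37] F [-6.5 -2.8  3.7] psi 0.610 tilt 0.544 ytilt -0.001
([3.66, 0.08, 2.21], [-0.015, -0.005, 0.025])
```

View pics/w3.png

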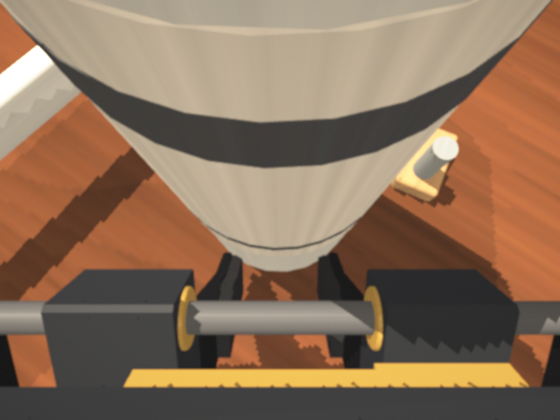

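The wrist view shows the tin upright and cradled between the fingertips, with its foot at (280,265). I'll keep pushing.

{"api": "arm_command", "payload": {"moves": [[[0.3,0,0.18],[0,0,0],3.6],[[0.6,0,0.36],[-0.003,0,0.005],3.6],[[0.9,0.02,0.55],[-0.005,0,0.007],3.6],[[1.2,0.02,0.73],[-0.006,0,0.01],3.6],[[1.5,0.03,0.91],[-0.007,-0.002,0.012],3.6],[[1.8,0.04,1.09],[-0.008,-0.003,0.014],3.6],[[2.1,0.05,1.27],[-0.01,-0.003,0.016],3.6],[[2.4,0.05,1.45],[-0.011,-0.004,0.018],3.6],[[2.7,0.06,1.63],[-0.012,-0.004,0.02],3.6],[[3.0,0.07,1.81],[-0.013,-0.005,0.022],3.6],[[3.3,0.07,2.0],[-0.014,-0.005,0.024],3.6],[[3.6,0.08,2.18],[-0.015,-0.005,0.025],3.6]]}}

```text
time: 5.77
ee_pos: [563.3, -121.8, 21.7]
orientation: [-2.77, -0.825, -0.765]
force: [-4.4, -2.8, 2.5]
grip_width: 0.412
grasp_force: 2.8
```

```bash
python3 - <<'E'
from h import *
st();save('top','t3.png');m=robot.camera_model('wrist')
M=Ro.from_rotvec(robot.state()['orientation']).as_matrix();f=M[:2,2]/np.hypot(*M[:2,2])
print('tin est stall',w2s(robot.state()['ee_pos'][:2]+41.5*f))
e0=tgt([-65,0],.58,.54)
for x in(-65,-30,-12,-6,0,6):
    e=tgt([x,0],.50 if x>-40 else .58,.53);print(x,rel(*e))
a=cv2.imread('pics/t3.png')[135:295,170:390];cv2.imwrite('pics/t3c.png',cv2.resize(a,None,fx=3.6,fy=3.6,interpolation=cv2.INTER_CUBIC))
E
```

```text
t 5.7667 p [ 563.3 -121.8   21.7] stall [-104.   -18.5] q [ 0.74  0.58 -0.46  2.16 -0.97  0.23  0.31] F [-4.4 -2.8  2.5] psi 0.577 tilt 0.539 ytilt 0.001
tin est stall [-65.29863917  -1.14845005]
-65 ([0.07, -0.09, 0.03], [0.001, -0.01, 0.0])
-30 ([2.82, 1.0, 1.68], [-0.04, -0.01, 0.069])
-12 ([4.24, 1.73, 2.53], [-0.04, -0.01, 0.069])
-6 ([4.71, 1.97, 2.81], [-0.04, -0.01, 0.069])
0 ([5.18, 2.21, 3.09], [-0.04, -0.01, 0.069])
6 ([5.65, 2.46, 3.38], [-0.04, -0.01, 0.069])
```

View pics/t3c.png

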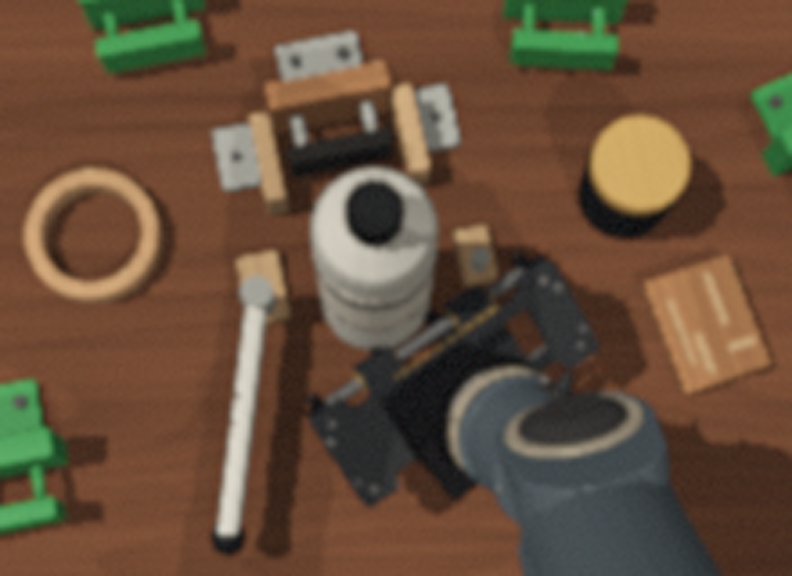

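The top view shows the tin upright and lined up with the stall mouth, cap at (376,212). The gate bar and the other things are untouched.

```bash
python3 - <<'E'
from kin import *
q0=robot.state()['qpos']
for x in(-40,-15,8):
    e=tgt([x,0],.54,.50);print(x,rel(*e),[np.round(v,2) for v in ik(*e,q0)])
E
```

```text
-40 ([2.03, 0.76, 1.21], [-0.019, -0.04, 0.035]) [array([ 0.55,  0.6 , -0.28,  2.04, -0.86,  0.3 ,  0.12]), np.float64(0.0), np.float64(0.0)]
-15 ([3.99, 1.77, 2.38], [-0.019, -0.04, 0.035]) [array([ 0.49,  0.62, -0.24,  1.98, -0.83,  0.32,  0.06]), np.float64(0.0), np.float64(0.0)]
8 ([5.8, 2.7, 3.46], [-0.019, -0.04, 0.035]) [array([ 0.44,  0.64, -0.2 ,  1.93, -0.81,  0.34,  0.  ]), np.float64(0.0), np.float64(0.0)]
```

{"api": "arm_command", "payload": {"moves": [[[0.25,0.1,0.15],[-0.003,-0.007,0.006],3.6],[[0.5,0.19,0.3],[-0.006,-0.013,0.012],3.6],[[0.75,0.28,0.45],[-0.01,-0.02,0.018],3.6],[[1.0,0.38,0.6],[-0.013,-0.027,0.024],3.6],[[1.25,0.47,0.75],[-0.016,-0.033,0.03],3.6],[[1.5,0.57,0.9],[-0.019,-0.04,0.035],3.6],[[1.75,0.66,1.05],[-0.019,-0.04,0.035],3.6],[[2.03,0.76,1.21],[-0.019,-0.04,0.035],3.6],[[2.28,0.89,1.36],[-0.019,-0.04,0.035],3.6],[[2.53,1.02,1.51],[-0.019,-0.04,0.035],3.6],[[2.78,1.14,1.66],[-0.019,-0.04,0.035],3.6],[[3.03,1.27,1.8],[-0.019,-0.04,0.035],3.6],[[3.27,1.4,1.95],[-0.019,-0.04,0.035],3.6],[[3.51,1.52,2.1],[-0.019,-0.04,0.035],3.6],[[3.75,1.65,2.24],[-0.019,-0.04,0.035],3.6]]}}

```text
time: 7.07
ee_pos: [608.2, -109.5, 21.8]
orientation: [-2.813, -0.781, -0.716]
force: [-6.8, -0.2, 2.7]
grip_width: 0.413
grasp_force: 3.1
```

```bash
cat >> h.py <<'E'
def tin():
    s=robot.state();M=Ro.from_rotvec(s['orientation']).as_matrix();f=M[:2,2]/np.hypot(*M[:2,2])
    print('tin est',w2s(s['ee_pos'][:2]+41.5*f).round(1),'F stall',(RS.T@s['force'][:2]).round(1))
E
python3 - <<'E'
from h import *
st();tin();M=Ro.from_rotvec(robot.state()['orientation']).as_matrix();print('1mm stall x in tool cm',(M.T@np.r_[RS[:,0],0]*.1).round(3))
e=tgt([-10,0],.54,.5);print(rel(*e))
E
```

```text
t 7.0667 p [ 608.2 -109.5   21.8] stall [-57.8 -13.5] q [ 0.52  0.57 -0.29  2.08 -0.91  0.27  0.13] F [-6.8 -0.2  2.7] psi 0.549 tilt 0.499 ytilt -0.003
tin est [-19.4   2.1] F stall [-6.7  0.9]
1mm stall x in tool cm [0.082 0.037 0.044]
([0.71, 0.5, 0.36], [-0.004, 0.001, 0.001])
```

{"api": "arm_command", "payload": {"moves": [[[0.15,0.1,0.08],[0,0,0],3.6],[[0.3,0.2,0.16],[0,0,0],3.6],[[0.45,0.3,0.24],[0,0,0],3.6],[[0.6,0.4,0.31],[0,0,0],3.6],[[0.71,0.48,0.37],[0,0,0],3.6]]}}

```text
time: 7.48
ee_pos: [617.4, -109.0, 21.9]
orientation: [-2.812, -0.782, -0.715]
force: [-5.7, -1.1, 1.1]
grip_width: 0.412
grasp_force: 2.9
```

```bash
python3 - <<'E'
from h import *
st();tin()
E
```

```text
t 7.4833 p [ 617.4 -109.    21.9] stall [-48.6 -14.6] q [ 0.5   0.58 -0.27  2.06 -0.9   0.28  0.11] F [-5.7 -1.1  1.1] psi 0.550 tilt 0.499 ytilt -0.004
tin est [-10.2   1.1] F stall [-5.8 -0.1]
```

{"api": "arm_command", "payload": {"moves": [[[0.08,0.04,0.04],[0,0,0],3.6],[[0.16,0.08,0.09],[0,0,0],3.6],[[0.25,0.12,0.13],[0,0,0],3.6],[[0.33,0.17,0.18],[0,0,0],3.6]]}}

```text
time: 7.82
ee_pos: [621.4, -108.6, 21.9]
orientation: [-2.812, -0.782, -0.715]
force: [-6.3, -1.4, 1.7]
grip_width: 0.415
grasp_force: 3.0
```

{"api": "arm_command", "payload": {"moves": [[[0.08,0.04,0.04],[0,0,0],3.6],[[0.16,0.08,0.09],[0,0,0],3.6],[[0.25,0.12,0.13],[0,0,0],3.6]]}}

```text
time: 8.07
ee_pos: [624.2, -108.2, 21.9]
orientation: [-2.812, -0.782, -0.715]
force: [-7.2, -1.0, 2.5]
grip_width: 0.412
grasp_force: 3.7
```

{"api": "arm_command", "payload": {"moves": [[[0.08,0.04,0.04],[0,0,0],3.6],[[0.16,0.07,0.09],[0,0,0],3.6],[[0.25,0.11,0.13],[0,0,0],3.6]]}}

```text
time: 8.32
ee_pos: [626.1, -107.8, 21.6]
orientation: [-2.812, -0.782, -0.713]
force: [-12.2, -3.0, 6.5]
grip_width: 0.412
grasp_force: 5.6
```

{"api": "arm_command", "payload": {"moves": [[[0.08,0.04,0.04],[0,0,0],3.6],[[0.16,0.07,0.09],[0,0,0],3.6]]}}

```text
time: 8.48
ee_pos: [627.4, -107.5, 21.5]
orientation: [-2.812, -0.782, -0.711]
force: [-14.7, -2.8, 8.1]
grip_width: 0.412
grasp_force: 7.0
```

{"api": "arm_command", "payload": {"moves": [[[0.09,0.04,0.03],[0,0,0],3.6],[[0.18,0.07,0.05],[0,0,0],3.6],[[0.18,0.07,0.05],[0,0,0],3.6]]}}

```text
time: 8.73
ee_pos: [628.6, -107.2, 21.6]
orientation: [-2.812, -0.782, -0.71]
force: [-13.7, -3.4, 8.1]
grip_width: 0.411
grasp_force: 6.8
```

```bash
python3 - <<'E'
from h import *
st();tin()
E
```

```text
t 8.7333 p [ 628.6 -107.2   21.6] stall [-37.3 -14.6] q [ 0.47  0.59 -0.24  2.03 -0.89  0.3   0.08] F [-13.7  -3.4   8.1] psi 0.556 tilt 0.496 ytilt -0.006
tin est [1.1 1.3] F stall [-14.1  -1.2]
```

{"api": "arm_command", "payload": {"moves": [[[0.1,0.04,0.02],[0,0,0],3.6],[[0.19,0.07,0.035],[0,0,0],3.6],[[0.19,0.07,0.035],[0,0,0],3.6]]}}

```text
time: 8.98
ee_pos: [629.8, -106.8, 21.6]
orientation: [-2.812, -0.782, -0.708]
force: [-15.2, -2.9, 6.7]
grip_width: 0.415
grasp_force: 7.3
```

{"api": "arm_command", "payload": {"moves": [[[0.1,0.04,0.02],[0,0,0],3.6],[[0.16,0.06,0.03],[0,0,0],3.6],[[0.16,0.06,0.03],[0,0,0],3.6]]}}

```text
time: 9.23
ee_pos: [630.7, -106.6, 21.7]
orientation: [-2.812, -0.782, -0.706]
force: [-15.0, -3.1, 5.4]
grip_width: 0.414
grasp_force: 7.8
```

{"api": "arm_command", "payload": {"moves": [[[0.1,0.04,0.02],[0,0,0],3.6],[[0.2,0.08,0.05],[0,0,0],3.6],[[0.2,0.08,0.05],[0,0,0],3.6],[[0.2,0.08,0.05],[0,0,0],3.6]]}}

```text
time: 9.57
ee_pos: [632.0, -106.2, 21.7]
orientation: [-2.811, -0.782, -0.704]
force: [-16.8, -3.4, 5.0]
grip_width: 0.414
grasp_force: 8.4
```

```bash
python3 - <<'E'
from h import *
st();tin();M=Ro.from_rotvec(robot.state()['orientation']).as_matrix();print((M.T@np.r_[RS[:,0],0]*.1).round(3))
E
```

```text
t 9.5667 p [ 632.  -106.2   21.7] stall [-33.7 -14.3] q [ 0.45  0.59 -0.23  2.03 -0.88  0.31  0.07] F [-16.8  -3.4   5. ] psi 0.561 tilt 0.494 ytilt -0.009
tin est [4.5 1.8] F stall [-17.2  -0.6]
[0.082 0.037 0.044]
```

{"api": "arm_command", "payload": {"moves": [[[-0.1,-0.04,-0.05],[0,0,0],3.6],[[-0.2,-0.09,-0.11],[0,0,0],3.6],[[-0.3,-0.13,-0.16],[0,0,0],3.6],[[-0.4,-0.18,-0.21],[0,0,0],3.6],[[-0.5,-0.22,-0.27],[0,0,0],3.6],[[-0.6,-0.27,-0.32],[0,0,0],3.6],[[-0.7,-0.31,-0.38],[0,0,0],3.6],[[-0.8,-0.36,-0.43],[0,0,0],3.6],[[-0.9,-0.4,-0.48],[0,0,0],3.6],[[-1.0,-0.45,-0.54],[0,0,0],3.6],[[-1.1,-0.49,-0.59],[0,0,0],3.6],[[-1.2,-0.54,-0.64],[0,0,0],3.6],[[-1.3,-0.58,-0.7],[0,0,0],3.6],[[-1.4,-0.63,-0.75],[0,0,0],3.6],[[-1.5,-0.67,-0.81],[0,0,0],3.6],[[-1.6,-0.72,-0.86],[0,0,0],3.6]]}}

```text
time: 10.9
ee_pos: [620.1, -110.4, 25.2]
orientation: [-2.815, -0.782, -0.722]
force: [-0.6, 0.5, 0.0]
grip_width: 0.418
grasp_force: 0.0
```

```bash
python3 - <<'E'
from h import *
st();save('wrist','w4.png')
p=robot.state()['ee_pos'];f=np.array([np.cos(.5),np.sin(.5)])
# next: back out 90 mm along -f and up
print(rel(np.r_[p[:2]-90*f,150],tool(.45,.0)), rel(np.r_[p[:2]-70*f,22],tool(.56,.5)))
E
```

```text
t 10.9 p [ 620.1 -110.4   25.2] stall [-46.2 -16.4] q [ 0.49  0.57 -0.26  2.06 -0.9   0.29  0.11] F [-0.6  0.5  0. ] psi 0.541 tilt 0.502 ytilt 0.001
([-1.88, -0.37, -15.29], [-0.023, -0.501, 0.09]) ([-6.28, -0.29, -3.1], [0.009, -0.001, -0.016])
```

View pics/w4.png

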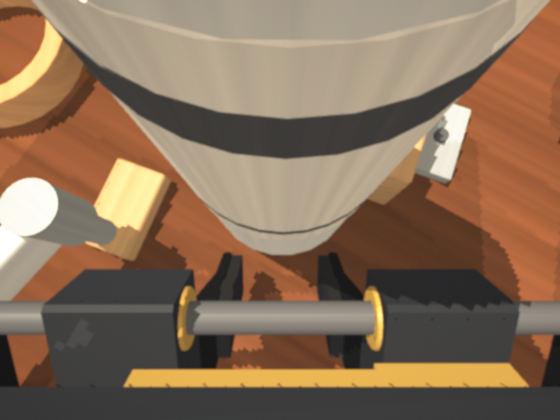

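The wrist view shows the tin upright between the rails and clear of the fingers, its foot at (280,250) and the hinge post at (40,210). I'll withdraw and set up for the gate.

```bash
cat >> h.py <<'E'
HG=np.array([-58,78.]);PSI=1.13
def peg(a,r=135,gap=0,z=42):
    u=np.array([-np.sin(a),-np.cos(a)]);n=np.array([np.cos(a),-np.sin(a)]);b=PSI-TH
    h=9.5*abs(n@[np.cos(b),np.sin(b)])+15*abs(n@[np.sin(b),-np.cos(b)])
    return np.r_[s2w(HG+r*u-n*(6+h+gap)),z],tool(PSI,0)
E
python3 - <<'E'
from kin import *
p=robot.state()['ee_pos'];f=np.array([np.cos(.5),np.sin(.5)])
q0=robot.state()['qpos']
A1=(np.r_[p[:2]-70*f,30.],tool(.56,.5));B=(np.r_[p[:2]-110*f,150.],tool(.85,.15));g=peg(1.864,gap=15,z=150)
print(A1[0],rel(*A1),B[0],rel(*B));print(g[0],'from B',rel(*g,*B))
for a in(1.864,1.4,.9,.4,0):
    e=peg(a);print(a,e[0].round(1),[np.round(v,2) for v in ik(*e,np.array([0,.4,0,2.1,0,.7,-.3]))])
E
```

```text
[ 558.22836578 -143.9626141    30.        ] ([-5.89, -0.29, -3.8], [0.009, -0.001, -0.016]) [ 523.1250633  -163.13963564  150.        ] ([-3.63, -0.46, -16.25], [0.099, -0.348, -0.294])
[463.74993034  32.7184519  150.        ] from B ([10.67, -17.39, 1.61], [0.021, -0.149, -0.279])
1.864 [461.8  17.8  42. ] [array([-0.18,  0.41,  0.05,  2.22, -0.04,  0.51, -0.54]), np.float64(0.0), np.float64(0.0)]
1.4 [457.9 -41.4  42. ] [array([-0.05,  0.41,  0.05,  2.22, -0.04,  0.51, -0.41]), np.float64(0.0), np.float64(0.0)]
0.9 [ 485.3 -103.6   42. ] [array([ 0.09,  0.46,  0.04,  2.13, -0.03,  0.56, -0.29]), np.float64(0.0), np.float64(0.0)]
0.4 [ 539.4 -145.1   42. ] [array([ 0.16,  0.55,  0.03,  1.95, -0.02,  0.64, -0.24]), np.float64(0.0), np.float64(0.0)]
0 [ 591.6 -156.2   42. ] [array([ 0.17,  0.62,  0.02,  1.8 , -0.01,  0.72, -0.25]), np.float64(0.0), np.float64(0.0)]
```

{"api": "arm_command", "payload": {"moves": [[[-1.5,-0.1,-0.9],[0,0,0],3.6],[[-3.5,-0.2,-2.2],[0,0,0],3.6],[[-5.9,-0.3,-3.8],[0,0,0],3.6],[[-5.9,-0.3,-3.8],[0,0,0],3.6],[[-3.6,-0.5,-16.2],[0.1,-0.35,-0.29],0],[[-3.6,-0.5,-16.2],[0.1,-0.35,-0.29],0],[[-3.6,-0.5,-16.2],[0.1,-0.35,-0.29],0],[[-3.6,-0.5,-16.2],[0.1,-0.35,-0.29],0],[[-3.6,-0.5,-16.2],[0.1,-0.35,-0.29],0],[[-3.6,-0.5,-16.2],[0.1,-0.35,-0.29],0]]}}

```text
time: 11.78
ee_pos: [526.4, -160.6, 151.8]
orientation: [-2.799, -1.269, -0.214]
force: [0.4, -0.1, -0.0]
grip_width: 0.053
grasp_force: 0.0
```

```bash
python3 - <<'E'
from h import *
st();print(rel(*peg(1.864,gap=18,z=150)))
im=save('top','t4.png')
for n,(x,y,w,h) in {}.items():pass
a=im[135:295,170:390];cv2.imwrite('pics/t4c.png',cv2.resize(a[:,:,::-1],None,fx=3.6,fy=3.6,interpolation=cv2.INTER_CUBIC))
E
```

```text
t 11.7833 p [ 526.4 -160.6  151.8] stall [-146.8  -50.8] q [ 0.18  0.32  0.14  1.96 -0.25  0.82 -0.24] F [ 0.4 -0.1 -0. ] psi 0.836 tilt 0.152 ytilt 0.002
([10.52, -17.62, 1.75], [0.023, -0.15, -0.278])
```

View pics/t4c.png

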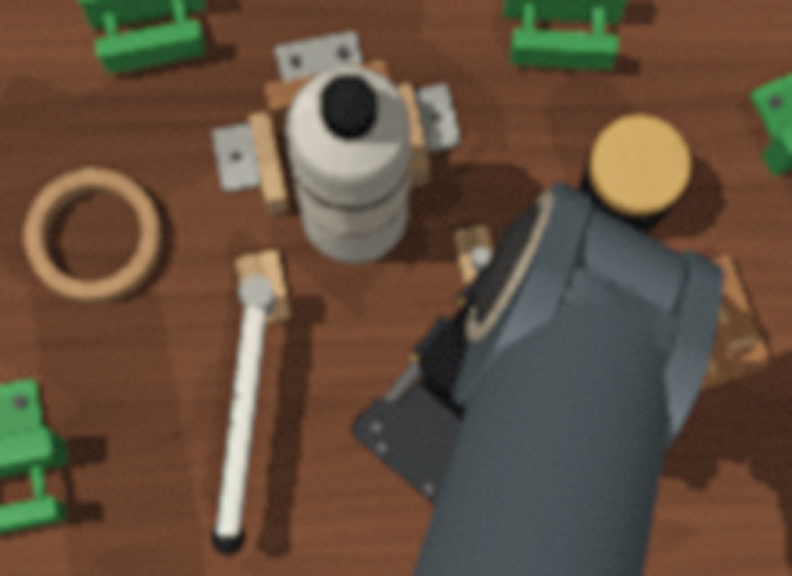

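The top view shows the tin parked upright in the stall, cap at (349,105), and the gate still open with its ball at (228,538). Next I'll move to the bar's left side and lower.

{"api": "arm_command", "payload": {"moves": [[[10.5,-17.6,1.7],[0.023,-0.15,-0.278],0],[[10.5,-17.6,1.7],[0.023,-0.15,-0.278],0],[[10.5,-17.6,1.7],[0.023,-0.15,-0.278],0],[[10.5,-17.6,1.7],[0.023,-0.15,-0.278],0],[[10.5,-17.6,1.7],[0.023,-0.15,-0.278],0],[[10.5,-17.6,1.7],[0.023,-0.15,-0.278],0],[[10.5,-17.6,1.7],[0.023,-0.15,-0.278],0]]}}

```text
time: 12.42
ee_pos: [459.7, 35.5, 147.1]
orientation: [-2.648, -1.678, 0.01]
force: [0.9, -0.6, 0.1]
grip_width: 0.008
grasp_force: 0.0
```

```bash
python3 - <<'E'
from h import *
st();P=peg(1.864,gap=18);print(P[0],rel(*P))
c=ray('top',170+349.5/3.6-.5,135+105.5/3.6-.5,265);print('tin stall',w2s(c[:2]))
for a in np.arange(1.8,-.01,-.15): print(round(a,2),rel(*peg(a),*P)[0])
print(0,rel(*peg(0),*P)[0])
E
```

```text
t 12.4167 p [459.7  35.5 147.1] stall [-180.7  153.6] q [-0.2   0.22  0.03  2.1  -0.01  0.83 -0.59] F [ 0.9 -0.6  0.1] psi 2.938 tilt 0.009 ytilt -0.009
[464.13943862  35.69305831  42.        ] ([0.22, 0.48, 10.5], [-0.009, 0.002, -0.0])
tin stall [-4.31396182 -0.93780644]
1.8 [-2.5, 0.7, 0.0]
1.65 [-4.34, 1.23, 0.0]
1.5 [-6.11, 2.04, 0.0]
1.35 [-7.78, 3.12, 0.0]
1.2 [-9.29, 4.46, 0.0]
1.05 [-10.62, 6.05, 0.0]
0.9 [-11.69, 7.85, 0.0]
0.75 [-12.49, 9.84, 0.0]
0.6 [-12.96, 11.95, 0.0]
0.45 [-13.14, 13.87, 0.0]
0.3 [-13.03, 15.83, 0.0]
0.15 [-12.63, 17.8, 0.0]
0.0 [-11.92, 19.71, 0.0]
0 [-11.92, 19.71, 0.0]
```

{"api": "arm_command", "payload": {"moves": [[[0.2,0.5,4],[0,0,0],0],[[0.2,0.5,8],[0,0,0],0],[[0.2,0.5,10.5],[0,0,0],0],[[0.2,0.5,10.5],[0,0,0],0]]}}

```text
time: 12.75
ee_pos: [462.0, 30.8, 38.6]
orientation: [-2.653, -1.667, 0.024]
force: [-0.4, 0.3, -0.4]
grip_width: 0.009
grasp_force: 0.0
```

{"api": "arm_command", "payload": {"moves": [[[-1.2,0.35,0],[0,0,0],0],[[-2.5,0.7,0],[0,0,0],0],[[-3.4,0.95,0],[0,0,0],0],[[-4.3,1.2,0],[0,0,0],0],[[-5.2,1.6,0],[0,0,0],0],[[-6.1,2.0,0],[0,0,0],0],[[-7.0,2.55,0],[0,0,0],0],[[-7.8,3.1,0],[0,0,0],0],[[-8.5,3.75,0],[0,0,0],0],[[-9.3,4.5,0],[0,0,0],0],[[-9.95,5.25,0],[0,0,0],0],[[-10.6,6.05,0],[0,0,0],0],[[-11.15,6.95,0],[0,0,0],0],[[-11.7,7.85,0],[0,0,0],0],[[-12.1,8.8,0],[0,0,0],0],[[-12.5,9.8,0],[0,0,0],0],[[-12.75,10.9,0],[0,0,0],0],[[-12.95,11.95,0],[0,0,0],0]]}}

```text
time: 14.25
ee_pos: [519.9, -135.4, 43.3]
orientation: [-2.654, -1.674, 0.006]
force: [-1.2, 1.0, 0.2]
grip_width: 0.004
grasp_force: 0.4
```

```bash
python3 - <<'E'
from h import *
st()
for a in(.6,.45,.3,.15,0): print(a,rel(*peg(a)))
save('wrist','w5.png')
E
```

```text
t 14.25 p [ 519.9 -135.4   43.3] stall [-149.2  -24.8] q [ 0.14  0.48  0.05  2.02 -0.04  0.65 -0.23] F [-1.2  1.   0.2] psi 2.937 tilt 0.005 ytilt -0.005
0.6 ([0.13, -0.39, 0.13], [-0.005, 0.001, -0.004])
0.45 ([-0.03, 1.53, 0.12], [-0.005, 0.001, -0.004])
0.3 ([0.08, 3.49, 0.11], [-0.005, 0.001, -0.004])
0.15 ([0.49, 5.46, 0.1], [-0.005, 0.001, -0.004])
0 ([1.21, 7.37, 0.09], [-0.005, 0.001, -0.004])
```

View pics/w5.png

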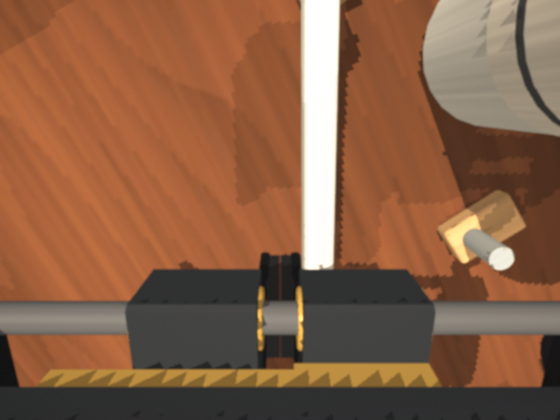

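The wrist view shows the bar at about (320,130), pushed ahead of the closed fingers. The tin is at upper right and the short post at (495,250).

{"api": "arm_command", "payload": {"moves": [[[0.05,0.6,0.1],[0,0,0],0],[[0,1.5,0.1],[0,0,0],0],[[0,2.5,0.1],[0,0,0],0],[[0.08,3.5,0.1],[0,0,0],0],[[0.25,4.5,0.1],[0,0,0],0],[[0.5,5.45,0.1],[0,0,0],0],[[0.75,6.2,0.1],[0,0,0],0],[[1.0,6.8,0.1],[0,0,0],0],[[1.1,7.1,0.1],[0,0,0],0],[[1.2,7.4,0.1],[0,0,0],0],[[1.2,7.4,0.1],[0,0,0],0]]}}

```text
time: 15.22
ee_pos: [591.5, -155.6, 42.0]
orientation: [-2.654, -1.675, 0.005]
force: [0.8, 0.1, 0.8]
grip_width: 0.002
grasp_force: 0.0
```

```bash
python3 - <<'E'
from h import *
st();M=Ro.from_rotvec(robot.state()['orientation']).as_matrix();print('1mm stall x',(M.T@np.r_[RS[:,0],0]*.1).round(3))
E
```

```text
t 15.2167 p [ 591.5 -155.6   42. ] stall [-81.8 -56.4] q [ 0.15  0.57  0.06  1.84 -0.04  0.74 -0.22] F [0.8 0.1 0.8] psi 2.933 tilt 0.005 ytilt -0.004
1mm stall x [ 0.057  0.082 -0.   ]
```

{"api": "arm_command", "payload": {"moves": [[[0.06,0.08,0],[0,0,0],0],[[0.11,0.16,0],[0,0,0],0],[[0.17,0.25,0],[0,0,0],0],[[0.23,0.33,0],[0,0,0],0]]}}

```text
time: 15.55
ee_pos: [594.7, -155.1, 42.0]
orientation: [-2.654, -1.674, 0.006]
force: [-1.0, -0.8, 0.1]
grip_width: 0.007
grasp_force: 0.2
```

{"api": "arm_command", "payload": {"moves": [[[0.06,0.08,0],[0,0,0],0],[[0.11,0.16,0],[0,0,0],0],[[0.17,0.25,0],[0,0,0],0]]}}

```text
time: 15.8
ee_pos: [596.0, -155.0, 41.6]
orientation: [-2.652, -1.673, 0.011]
force: [-6.4, -0.1, 2.6]
grip_width: 0.005
grasp_force: 3.6
```

{"api": "arm_command", "payload": {"moves": [[[0.06,0.08,0],[0,0,0],0],[[0.06,0.08,0],[0,0,0],0],[[0.06,0.08,0],[0,0,0],0]]}}

```text
time: 16.05
ee_pos: [596.0, -155.0, 41.5]
orientation: [-2.652, -1.672, 0.014]
force: [-5.9, 0.1, 3.7]
grip_width: 0.006
grasp_force: 3.9
```

{"api": "arm_command", "payload": {"moves": [[[-0.1,-0.15,0],[0,0,0],0],[[-0.2,-0.3,0],[0,0,0],0],[[-0.3,-0.45,0],[0,0,0],0],[[-0.6,-0.9,0],[0,0,0],0],[[-1.2,-1.8,0],[0,0,0],0],[[-2.2,-3.5,0],[0,0,0],0],[[-3.2,-5.5,-1],[0,0,0],0],[[-4.5,-8,-4],[0,0,0],0],[[-6,-11,-8],[0,0,0],0],[[-7.5,-14,-12],[0,0,0],0],[[-8,-15,-15],[0,0,0],0],[[-8,-15,-15],[0,0,0],0],[[-8,-15,-15],[0,0,0],0]]}}

```text
time: 17.13
ee_pos: [430.0, -163.0, 195.8]
orientation: [2.657, 1.674, 0.002]
force: [0.7, -1.1, 0.3]
grip_width: 0.006
grasp_force: 0.0
```

```bash
python3 - <<'E'
from h import *
st();im=save('top','t6.png');sc=save('scene','s6.png')
a=im[135:295,170:390];cv2.imwrite('pics/t6c.png',cv2.resize(a[:,:,::-1],None,fx=3.6,fy=3.6,interpolation=cv2.INTER_CUBIC))
E
```

```text
t 17.1333 p [ 430.  -163.   195.8] stall [-242.3  -37.4] q [ 0.2   0.14  0.07  2.06 -0.01  0.94 -0.16] F [ 0.7 -1.1  0.3] psi -0.255 tilt 0.002 ytilt 0.002
```

View pics/t6c.png

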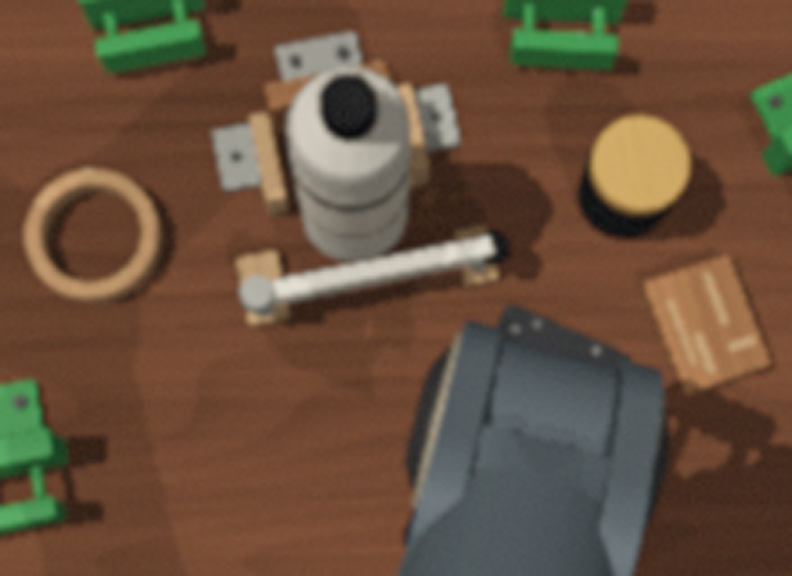

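The top view shows the bar across the stall front with its ball at (497,245) beyond the short post. The tin is unmoved, cap at (349,105), and so are the other things. I'll check the angle and hand in.

```bash
python3 - <<'E'
from h import *
b=w2s(ray('top',170+497/3.6-.5,135+245/3.6-.5,60)[:2]);h=np.array([-56.2,77.1]);d=b-h
a=np.arctan2(-d[0],-d[1]);print(b,np.hypot(*d),'gate',a)
if abs(a)<.05: print(robot.close_job())
E
```

```text
[-55.68503794 -92.46892017] 169.5697021053432 gate -0.0030368801136790064
the job is handed in; nothing more can be done
None
```

The job is handed in: the tin was slid low into the stall, pressed to about 10 N on the pad (estimated; about 17 N on the tin) and left resting upright there after a slow back-off, the gate bar was swung shut (measured angle about 0), and the ink jar, tape roll and carved block look untouched.

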